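# Slide the brass disc into the red-ringed well and start the unit

## Task

On the low test unit on the desk, push the brass disc across the deck with your fingertips until it drops over the rim into the red-ringed well and lies flat in it; never lift the disc off the deck. Then press the green start button all the way down, let it come back up, and finish clear of everything. Leave the black disc, the vial and the brass electrode where they are.

Things in the scene. Friction and masses are not known exactly. Their poses are not given: they have to be found in the camera images.
- brass_disc_center (a point): Centre (half-way up) of the loose brass disc: diameter 50 mm, 8 mm thick, about 0.13 kg, lying flat on the test unit's deck near the robot, on the left or the right. It slides freely; z is its axis.
- brass_disc: The same brass disc; origin at the centre of its underside, z is its axis.
- red_ring: Flat red ring (printed, outer diameter 73 mm, inner 61 mm) around the well the brass disc belongs in. Origin at the centre of the well's mouth at deck height, z up. The well is round, 54 mm in diameter, 9 mm deep with a flat floor and a 1 mm bevelled rim flush with the deck; so the seated disc's top lies 1 mm below the deck.
- yellow_ring: Like red_ring, but yellow: around a second, identical well that stays empty. Red and yellow may change places.
- unit: The fixed test unit, a low aluminium case 280 (x) by 320 (y) by 30 mm high; its flat deck is 30 mm above the desk. Origin at the centre of its underside; x points away from the robot at yaw 0 (it may be turned about 17 degrees either way). The two wells lie at x = +50, y = +/-75 mm, the green button at x = +108, y = 0. Other fixed things on the desk (vial tray, clock, jar, probe, instrument) stand at least 50 mm away from it and are under 0.2 m high.
- start_top (a point): Centre of the top face of the green round start button (diameter 26 mm) 22 mm above the deck while up, in a round black housing (42 mm in diameter, 12 mm high) on the deck. It is pressed straight down.
- start (a joint): Travel of the start button: 0 up, 0.006 m fully down. A spring pushes it back; fully down takes about 5 N.
- black_disc: Loose black plastic disc of the same size (50 mm by 8 mm) on the deck, beside the brass one; left and right may be swapped. Origin at the centre of its underside. To be left alone.
- vial: Amber vial with a brass cap, 22 mm in diameter and 48 mm high, standing loose near the far left corner of the deck. Origin at the centre of its underside. To be left alone.
- electrode: Brass knob-shaped electrode, 44 mm wide and 60 mm high, standing on the desk left of the unit. Origin under its centre. To be left alone.
Things that resemble listed ones, but are neither listed nor needed, are in the scene too. What is meant by the brass_disc is not turquoise, and is the smaller of those in its own colour.

How it is judged:
By the outcome, as a careful person would: the job done as asked, in the order asked, and still so for the second after the job is handed in, with the robot touching nothing.
It also fails if it takes over 45 s, if anything falls off the work surface, if the arm or the gripper's body presses on something with over 40 N, if the wrist force passes 120 N, or if a joint passes its speed limit or range.

## Robot

A 6-joint arm with a two-finger parallel gripper is mounted at the origin on the work surface. World frame = base frame: x ahead of the robot, y to its left, z up, the work surface at z = 0. Lengths are in m, angles in rad, forces in N, time in s.
With the tool pointing down it reaches from about 0.425 to 0.925 m from the base axis. Payload 12.5 kg.
Tool frame: the origin (TCP) lies midway between the tips of the shut fingers; the grasp point (between the pads) lies 19 mm behind it; x points along the fingers, y is the direction in which the jaws open and shut, and the axes are right-handed (so a half turn about x gives the same grasp; the last joint's range is limited). The gripper opens to 85 mm and grips with 20 to 120 N. Pads are 22 mm wide; open, the fingers measure 114 mm over their backs; the gripper's body (76 mm by 85 mm) begins 54 mm behind the grasp point. The pads swing forward as they close: fully open they stand 13 mm farther back than shut.
Start: joints at [1.219, 0.491, 1.559, -0, 1.092, -0.106], TCP at [0.152, 0.606, 0.231] pointing down, gripper open.
Joint ranges: [-3.1, 3.1], [-0.84, 2.19], [0.05, 2.79], [-1.13, 4.28], [0.06, 2.93], [-2.69, 2.69]. Speed limits (rad/s): [2.22, 2.22, 2.79, 3.14, 3.14, 3.14].

## Interface

Orientations are given as a unit quaternion [x, y, z, w].
In Python, from bench import robot, cams gives the robot as it stands.
- The arm moves only by the tool play_rows, never from a script. Its argument "plan" is a list that holds one entry, the list of rows, each a list of 7 numbers: the turn, a rotation vector about the tool's x, y, z in degrees, then the shift along the tool's x, y, z in m, then the gripper command: -1 is fully open, 1 is shut, values between are in proportion. A call has 1 to 8 rows; each row is the pose to reach, as a shift and turn from the pose commanded when the call began, along the tool's axes at that moment; what a row does not reach only later rows make up. A row lasts 1/8 s, in which the tool goes at most 62.5 mm and 10.7 degrees, less where a joint would pass 70% of its speed; a pose out of reach is approached as far as the arm can. A call with a gripper value outside its range is refused whole. The fingers move at their own pace and stop on an object; "squeeze" is the grip in N (left out, the last holds). Time passes only in rows, so rows that repeat a pose let the fingers close. It gives the time, the measured TCP pose, the force and the opening at its end, in the units of the state.
- robot.get_obs(): the state, without advancing time (a new reading comes with each control period).
- cams.capture(name): name is "side" or "top"; returns a dict with "img" (480x640x3 uint8, red, green, blue), "camera_matrix" (3x3 intrinsics, pixels), "rvec" (rotation vector, rad) and "tvec" (3), from world to camera coordinates, as OpenCV has them. Camera axes: x right, y down, z forward; pixel columns grow to the right and rows downward; lengths in m; the calibration is good to about 2 mm. A picture is of the moment at which its call begins. There is no depth.
- robot.close_job(): hands the job in, once; it reports no verdict.
The state is a dict: "time": time; "qpos": joint angles; "qvel": joint speeds; "tau": joint torques, N m; "tool_pos": TCP position; "tcp_rot": TCP orientation; "ft_force": force on the tool from outside, world axes, zero at the start; "moment": the same for the moment, N m; "gripper_width": finger opening in m.
Only numpy, scipy, OpenCV 4.12 (cv2) and the standard library are available. Lean on these libraries where they do the work, as an engineer would, in place of code of your own. Each camera call takes 0.05 s, during which the arm holds its last target.

## Working session

There is one attempt and no reset: what is moved stays moved. The work goes in short steps, Python scripts to look and compute and a tool call to move; the robot and the scene stay as the last step left them, time stands still between calls to the robot, and variables do not carry over. Pictures are saved under pics/ and viewed, and the job is handed in when it is done.

Besides the shell and the picture viewer there is one more tool, called after ">>>" as name(argument=value, ...) on one line, values as JSON. play_rows: Moves the arm, as the interface text tells. Its arguments: {"type":"object","properties":{"plan":{"type":"array"},"squeeze":{"type":"number"}},"required":["plan"]}

```bash
mkdir -p pics; ls
python3 - <<'E'
from bench import robot,cams
import cv2,numpy as np
for n in ["top","side"]:
    c=cams.capture(n); cv2.imwrite(f"pics/{n}0.png",c["img"][:,:,::-1])
    np.savez(f"{n}0.npz",**c); R=cv2.Rodrigues(c["rvec"])[0]; print(n,c["camera_matrix"].tolist(),(-R.T@np.ravel(c["tvec"])).round(3),R[2].round(2))
o=robot.get_obs(); print({k:np.round(v,3).tolist() for k,v in o.items()})
E
```

```text
pics
top [[441.2848712700524, 0.0, 319.9680777600897], [0.0, 441.2848712700524, 244.30229228674682], [0.0, 0.0, 1.0]] [0.399 0.115 0.917] [ 0.16 -0.01 -0.99]
side [[487.63255380540994, 0.0, 321.7611633190271], [0.0, 487.63255380540994, 242.84393507030643], [0.0, 0.0, 1.0]] [ 0.153 -0.449  0.634] [ 0.44  0.63 -0.64]
{'time': 0.1, 'qpos': [1.219, 0.492, 1.559, 0.0, 1.092, -0.106], 'qvel': [-0.002, -0.001, -0.0, 0.001, 0.001, 0.002], 'tau': [0.001, -61.945, -26.203, -0.0, 0.003, 0.0], 'tool_pos': [0.152, 0.606, 0.231], 'tcp_rot': [0.086, 0.702, -0.087, 0.702], 'ft_force': [0.787, 0.141, 0.29], 'moment': [-0.013, 0.008, -0.002], 'gripper_width': 0.086}
```

View pics/top0.png

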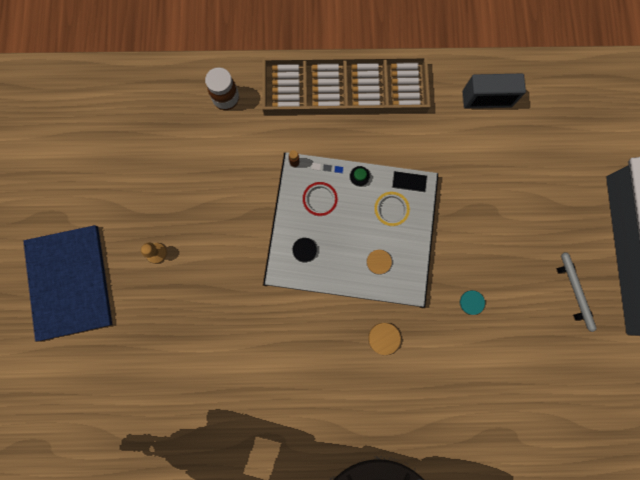

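View pics/side0.png

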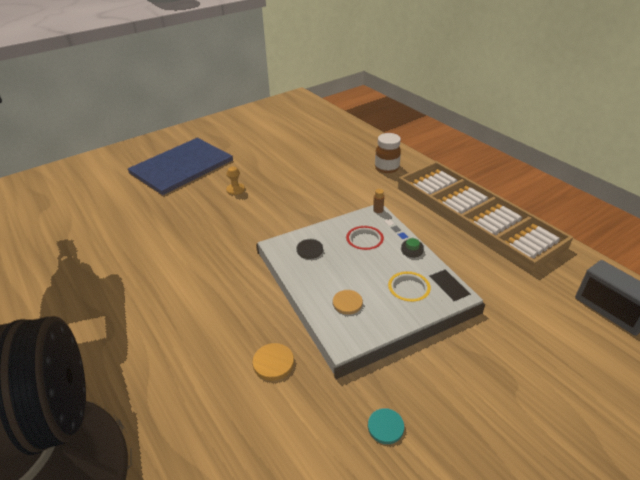

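The top view shows the brass disc at (379,262), the red ring at (320,199), the yellow ring at (392,209), the black disc at (304,250) and the button at (360,175). The larger brass disc at (385,339) and the turquoise one at (472,302) are decoys on the desk.

```bash
cat > h.py <<'E'
import numpy as np,cv2
def ray(c,uv,z):
    K=c["camera_matrix"];R=cv2.Rodrigues(c["rvec"])[0];t=np.ravel(c["tvec"])
    C=-R.T@t
    d=(R.T@np.linalg.inv(K)@np.c_[np.atleast_2d(uv),np.ones(len(np.atleast_2d(uv)))].T).T
    return C+d*((z-C[2])/d[:,2])[:,None]
def proj(c,p): return cv2.projectPoints(np.atleast_2d(np.float64(p)),c["rvec"],c["tvec"],c["camera_matrix"],None)[0][:,0]
def fitcircle(P):
    A=np.c_[2*P[:,:2],np.ones(len(P))];b=(P[:,:2]**2).sum(1);s=np.linalg.lstsq(A,b,rcond=None)[0]
    return s[:2],np.sqrt(s[2]+s[0]**2+s[1]**2)
def blob(c,lo,hi,near,z,r=40):
    hsv=cv2.cvtColor(c["img"],cv2.COLOR_RGB2HSV)
    m=cv2.inRange(hsv,np.array(lo),np.array(hi))
    w=np.zeros_like(m);cv2.circle(w,near,r,255,-1);m&=w
    cs,_=cv2.findContours(m,cv2.RETR_EXTERNAL,cv2.CHAIN_APPROX_NONE)
    k=max(cs,key=lambda k:cv2.contourArea(cv2.convexHull(k)));k=cv2.convexHull(k)[:,0].astype(float)
    return fitcircle(ray(c,k,z)),k.mean(0)
E
python3 - <<'E'
from h import *
T=dict(np.load("top0.npz"));S=dict(np.load("side0.npz"))
for n,c,pts in (("top",T,dict(br=(379,262),red=(320,199),yel=(392,209),blk=(304,250),grn=(360,175))),("side",S,dict(br=(348,301),red=(365,238),yel=(409,286),blk=(310,249),grn=(413,243)))):
    hsv=cv2.cvtColor(c["img"],cv2.COLOR_RGB2HSV)
    print(n,{k:hsv[p[1],p[0]].tolist() for k,p in pts.items()})
    for k,lo,hi,z,r in (("br",(8,110,120),(25,255,255),.038,25),("red",(170,120,80),(180,255,255),.03,28),("red",(0,120,80),(6,255,255),.03,28),("yel",(15,120,120),(32,255,255),.03,28),("blk",(0,0,0),(180,255,50),.038,25),("grn",(50,100,30),(80,255,255),.052,18)):
        try: print(k,*[np.round(v,4) for v in sum(blob(c,lo,hi,pts[k],z,r)[:1],())])
        except Exception as e: print(k,"err",e)
    im=c["img"][:,:,::-1]
    if n=="top": cv2.imwrite("pics/topc.png",cv2.resize(im[140:320,250:450],None,fx=3,fy=3,interpolation=cv2.INTER_CUBIC))
    else: cv2.imwrite("pics/sidec.png",cv2.resize(im[180:380,240:500],None,fx=3,fy=3,interpolation=cv2.INTER_CUBIC))
E
```

```text
top {'br': [16, 164, 151], 'red': [19, 14, 150], 'yel': [19, 14, 149], 'blk': [135, 36, 14], 'grn': [66, 162, 85]}
br [ 0.5043 -0.0156] 0.0244
red err max() iterable argument is empty
red [0.639  0.1009] 0.0359
yel [ 0.6151 -0.0477] 0.036
blk [0.5313 0.1335] 0.0241
grn [0.6832 0.0183] 0.0133
side {'br': [17, 153, 193], 'red': [21, 27, 182], 'yel': [19, 27, 182], 'blk': [15, 57, 63], 'grn': [61, 119, 118]}
br [ 0.5046 -0.0166] 0.0255
red err max() iterable argument is empty
red [0.6404 0.1024] 0.0355
yel [ 0.6167 -0.0459] 0.0361
blk err max() iterable argument is empty
grn [0.6829 0.0159] 0.0111
```

View pics/topc.png

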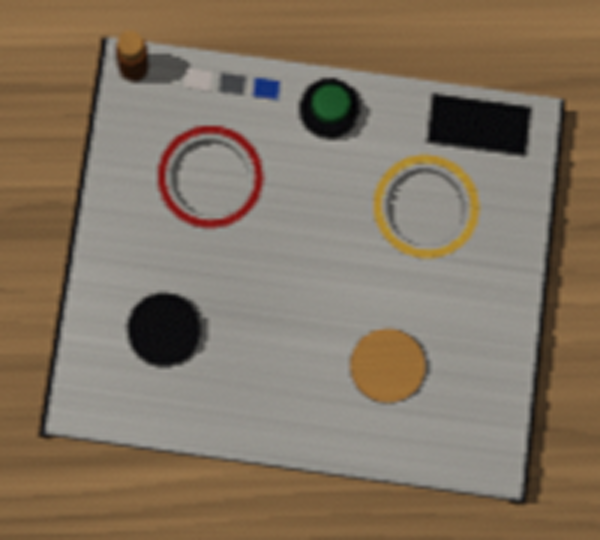

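View pics/sidec.png

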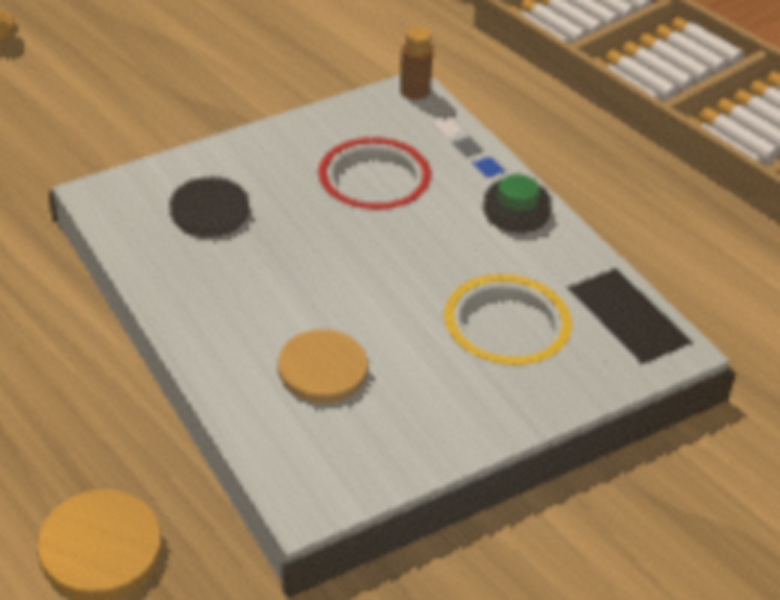

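```bash
cat >> h.py <<'E'
from scipy.spatial.transform import Rotation as Ro
def down(phi_z):
    # tool x down, tool z horizontally at world angle phi_z (deg)
    a=np.radians(phi_z);x=np.array([0,0,-1.]);z=np.array([np.cos(a),np.sin(a),0]);return Ro.from_matrix(np.c_[x,np.cross(z,x),z])
def rel(p0,R0,p,R):
    return np.r_[np.degrees((R0.inv()*R).as_rotvec()),R0.inv().apply(np.array(p)-p0)].round(4).tolist()
E
python3 - <<'E'
from h import *
from bench import robot
o=robot.get_obs();p=np.array(o["tool_pos"]);R=Ro.from_quat(o["tcp_rot"])
print(R.as_matrix().round(3),p)
for phi in (41,41-180):
  for w in ([.42,.42,.231],[.56,.1,.231],[.467,-.049,.12]): print(phi,rel(p,R,w,down(phi)))
E
```

```text
[[-0.     0.243  0.97 ]
 [-0.001  0.97  -0.243]
 [-1.    -0.001 -0.   ]] [0.15201551 0.60602704 0.2307655 ]
41 [-55.0858, -0.0345, 0.0511, -0.0002, -0.1152, 0.3052]
41 [-55.0858, -0.0345, 0.0511, 0.0001, -0.3915, 0.5189]
41 [-55.0858, -0.0345, 0.0511, 0.1113, -0.5586, 0.4649]
-139 [124.9142, 0.0605, 0.0409, -0.0002, -0.1152, 0.3052]
-139 [124.9142, 0.0605, 0.0409, 0.0001, -0.3915, 0.5189]
-139 [124.9142, 0.0605, 0.0409, 0.1113, -0.5586, 0.4649]
```

>>> play_rows(plan=[[[10, 0, 0, 0, -0.02, 0.05, 0.3], [20, 0, 0, 0, -0.04, 0.1, 0.3], [30, 0, 0, 0, -0.06, 0.15, 0.3], [40, 0, 0, 0, -0.08, 0.2, 0.3], [50, 0, 0, 0, -0.1, 0.25, 0.3], [60, 0, 0, 0, -0.12, 0.3, 0.3], [70, 0, 0, 0, -0.16, 0.335, 0.3], [80, 0, 0, 0, -0.2, 0.37, 0.3]]], squeeze=20)

```text
time: 1.1
tool_pos: [0.4629, 0.3206, 0.2309]
tcp_rot: [-0.519, -0.48, 0.519, -0.48]
ft_force: [0.1, 0.7, -0.6]
gripper_width: 0.03
```

```bash
cat > st.py <<'E'
from h import *
from bench import robot
o=robot.get_obs();p=np.array(o["tool_pos"]);R=Ro.from_quat(o["tcp_rot"])
print("t",o["time"],"p",p.round(4),"zhead",np.degrees(np.arctan2(*R.as_matrix()[1::-1,2])).round(2),"xz",R.as_matrix()[:,0].round(3),"F",np.round(o["ft_force"],1),"w",o["gripper_width"],"q",np.round(o["qpos"],2))
E
cat > g.py <<'E'
import sys,json
from st import *
for w in json.loads(sys.argv[1]): print(w,rel(p,R,w[:3],down(w[3])))
E
python3 g.py '[[0.56,0.1,0.231,-139],[0.467,-0.049,0.15,-139],[0.467,-0.049,0.10,-139]]'
```

```text
t 1.1 p [0.4629 0.3206 0.2309] zhead -94.41 xz [-0.001 -0.    -1.   ] F [ 0.1  0.7 -0.6] w 0.029978022175928064 q [0.49 0.4  1.71 0.   1.03 0.57]
[0.56, 0.1, 0.231, -139] [44.5871, 0.0317, 0.0261, -0.0001, 0.1137, 0.2125]
[0.467, -0.049, 0.15, -139] [44.5871, 0.0317, 0.0261, 0.081, 0.0325, 0.3682]
[0.467, -0.049, 0.1, -139] [44.5871, 0.0317, 0.0261, 0.131, 0.0326, 0.3682]
```

>>> play_rows(plan=[[[8, 0, 0, 0, 0.005, 0.055, 0.3], [16, 0, 0, 0, 0.01, 0.11, 0.3], [24, 0, 0, 0, 0.015, 0.165, 0.3], [32, 0, 0, 0, 0.02, 0.22, 0.3], [40, 0, 0, 0.02, 0.025, 0.275, 0.3], [44.6, 0, 0, 0.05, 0.03, 0.33, 0.3], [44.6, 0, 0, 0.081, 0.0325, 0.368, 0.3], [44.6, 0, 0, 0.131, 0.0325, 0.368, 0.3]]])

```text
time: 2.1
tool_pos: [0.4692, -0.0496, 0.0999]
tcp_rot: [0.663, 0.248, -0.661, 0.249]
ft_force: [0.5, -0.2, 0.2]
gripper_width: 0.0298
```

```bash
python3 g.py '[[0.467,-0.049,0.060,-139],[0.467,-0.049,0.032,-139]]'
```

```text
t 2.1 p [ 0.4692 -0.0496  0.0999] zhead -138.88 xz [ 0.003 -0.001 -1.   ] F [ 0.5 -0.2  0.2] w 0.029773333792439953 q [-0.25  0.48  2.06 -0.    0.6   0.61]
[0.467, -0.049, 0.06, -139] [0.1231, -0.0983, -0.1425, 0.0399, -0.002, 0.0013]
[0.467, -0.049, 0.032, -139] [0.1231, -0.0983, -0.1425, 0.0679, -0.0021, 0.0014]
```

>>> play_rows(plan=[[[0, 0, 0, 0, 0, 0, 0.3], [0, 0, 0, 0.03, 0, 0, 0.3], [0, 0, 0, 0.05, 0, 0, 0.3], [0, 0, 0, 0.06, 0, 0, 0.3], [0, 0, 0, 0.067, 0, 0, 0.3], [0, 0, 0, 0.067, 0, 0, 0.3]]])

```text
time: 2.85
tool_pos: [0.4687, -0.0471, 0.0337]
tcp_rot: [0.662, 0.25, -0.661, 0.25]
ft_force: [-1.0, 0.0, 0.2]
gripper_width: 0.0299
```

```bash
python3 g.py '[]'
python3 - <<'E'
from h import *
from bench import cams
for n,(a,b,c,d) in dict(top=(160,330,270,470),side=(200,380,240,480)).items():
    c_=cams.capture(n);np.savez(n+"1.npz",**c_);cv2.imwrite(f"pics/{n}1.png",cv2.resize(c_["img"][a:b,c:d,::-1],None,fx=3,fy=3,interpolation=cv2.INTER_CUBIC))
E
```

```text
t 2.85 p [ 0.4687 -0.0471  0.0337] zhead -138.66 xz [ 0. -0. -1.] F [-1.   0.   0.2] w 0.02994357065884729 q [-0.24  0.6   2.11  0.    0.43  0.61]
```

View pics/top1.png

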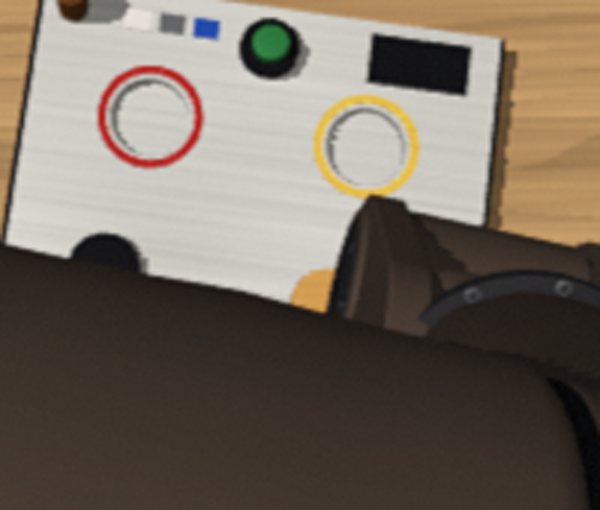

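View pics/side1.png

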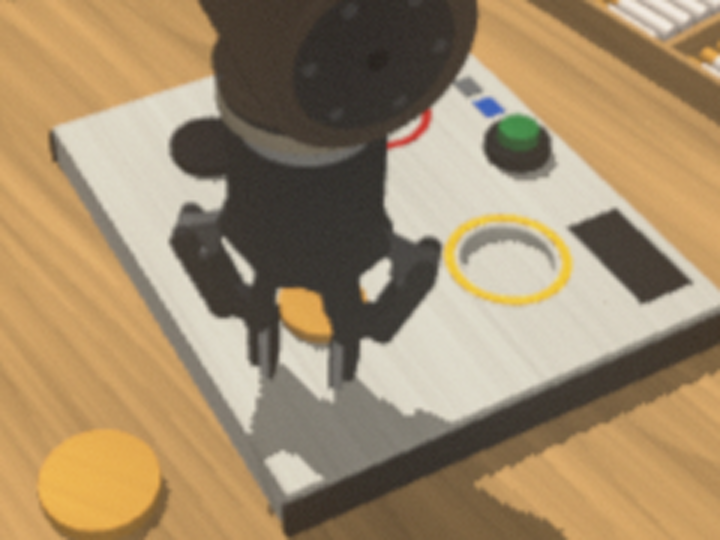

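The fingertips are just behind the brass disc and low over the deck, and all the other parts are where they were. Next is a slow push.

```bash
python3 g.py '[[0.4838,-0.0339,0.032,-139],[0.5442,0.0186,0.032,-139],[0.6163,0.0813,0.032,-139]]'
```

```text
t 2.95 p [ 0.4688 -0.0471  0.0339] zhead -138.67 xz [ 0.001 -0.    -1.   ] F [ 0.6 -0.9 -0.2] w 0.02970346305754042 q [-0.24  0.6   2.11  0.    0.43  0.61]
[0.4838, -0.0339, 0.032, -139] [0.3292, -0.0287, -0.0332, 0.0019, -0.0, -0.02]
[0.5442, 0.0186, 0.032, -139] [0.3292, -0.0287, -0.0332, 0.0019, 0.0004, -0.1]
[0.6163, 0.0813, 0.032, -139] [0.3292, -0.0287, -0.0332, 0.002, 0.001, -0.1956]
```

>>> play_rows(plan=[[[0, 0, 0, 0.002, 0, -0.012, 0.3], [0, 0, 0, 0.002, 0, -0.024, 0.3], [0, 0, 0, 0.002, 0, -0.037, 0.3], [0, 0, 0, 0.002, 0, -0.05, 0.3], [0, 0, 0, 0.002, 0, -0.063, 0.3], [0, 0, 0, 0.002, 0, -0.076, 0.3], [0, 0, 0, 0.002, 0, -0.088, 0.3], [0, 0, 0, 0.002, 0, -0.1, 0.3]]])

```text
time: 3.95
tool_pos: [0.5442, 0.0194, 0.0313]
tcp_rot: [-0.662, -0.25, 0.662, -0.249]
ft_force: [-1.2, -1.3, 1.1]
gripper_width: 0.03
```

```bash
cat > pic.py <<'E'
import sys
from h import *
from bench import cams
for n,(a,b,c,d) in dict(top=(150,330,260,460),side=(200,380,240,480)).items():
    c_=cams.capture(n);np.savez(n+sys.argv[1]+".npz",**c_);cv2.imwrite(f"pics/{n}{sys.argv[1]}.png",cv2.resize(c_["img"][a:b,c:d,::-1],None,fx=3,fy=3,interpolation=cv2.INTER_CUBIC))
E
python3 pic.py 2;python3 g.py '[[0.6163,0.0813,0.032,-139]]'
```

```text
t 4.05 p [0.5446 0.0196 0.0313] zhead -138.64 xz [ 0.001  0.    -1.   ] F [-0.5 -0.2  0.7] w 0.029924680397471138 q [-0.09  0.66  1.92  0.    0.55  0.76]
[0.6163, 0.0813, 0.032, -139] [0.3565, -0.0495, -0.0348, -0.0007, 0.001, -0.0946]
```

View pics/top2.png

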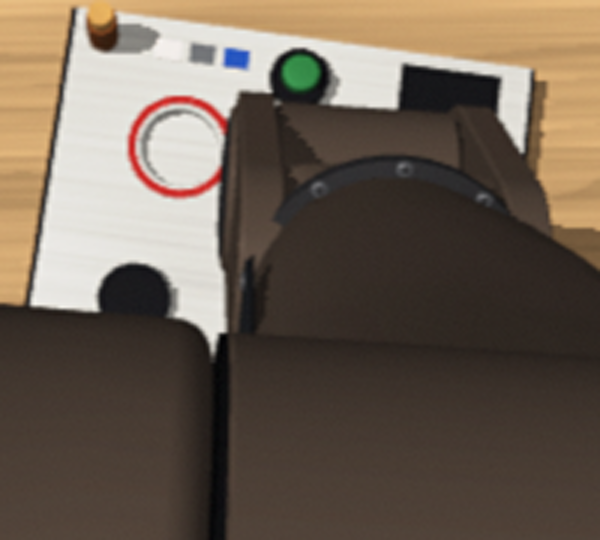

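View pics/side2.png

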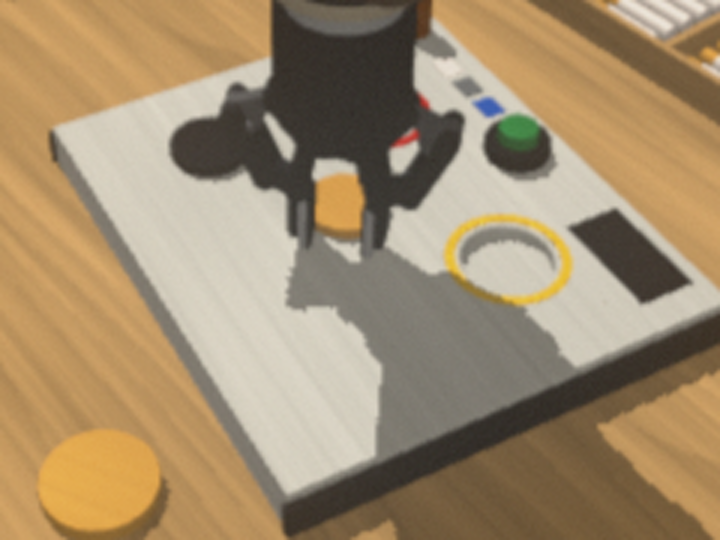

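The disc is moving along in the cradle.

>>> play_rows(plan=[[[0, 0, 0, -0.0005, 0, -0.012, 0.3], [0, 0, 0, -0.0005, 0, -0.025, 0.3], [0, 0, 0, -0.0005, 0, -0.038, 0.3], [0, 0, 0, -0.0005, 0.001, -0.05, 0.3], [0, 0, 0, -0.0005, 0.001, -0.06, 0.3], [0, 0, 0, -0.0005, 0.001, -0.068, 0.3], [0, 0, 0, -0.0005, 0.001, -0.075, 0.3], [0, 0, 0, -0.0005, 0.001, -0.08, 0.3]]])

```text
time: 5.05
tool_pos: [0.6046, 0.0712, 0.0318]
tcp_rot: [-0.662, -0.249, 0.662, -0.249]
ft_force: [-1.3, -0.4, 1.2]
gripper_width: 0.03
```

```bash
python3 pic.py 3;python3 g.py '[[0.6163,0.0813,0.032,-139]]'
```

```text
t 5.15 p [0.6047 0.0712 0.0318] zhead -138.67 xz [ 0.  0. -1.] F [-1.1 -0.5  0.1] w 0.0296884607649194 q [0.01 0.72 1.76 0.   0.66 0.86]
[0.6163, 0.0813, 0.032, -139] [0.3251, -0.026, -0.0105, -0.0002, 0.0001, -0.0154]
```

View pics/top3.png

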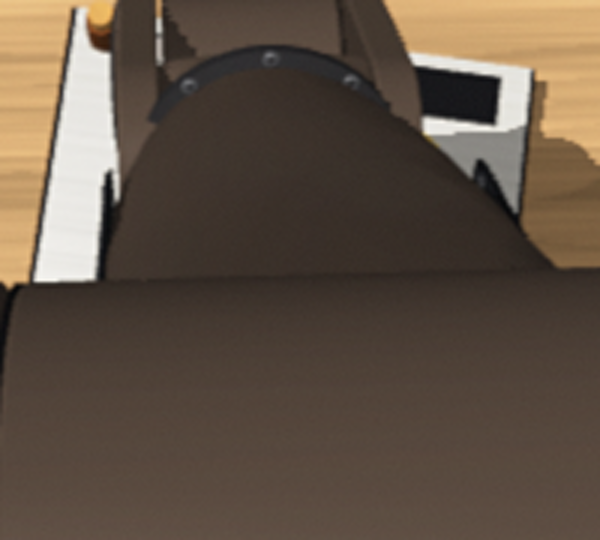

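View pics/side3.png

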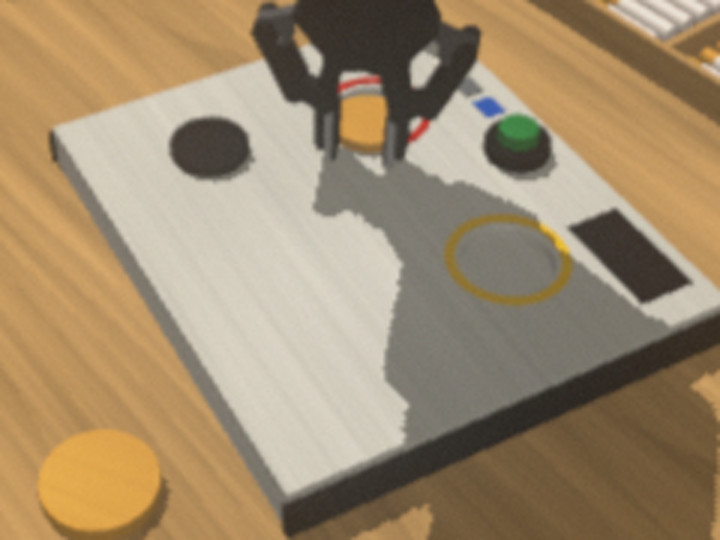

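The disc is centred between the fingertips and is about 15 mm short of the well.

>>> play_rows(plan=[[[0, 0, 0, 0, 0, -0.004, 0.3], [0, 0, 0, 0, 0, -0.007, 0.3], [0, 0, 0, 0, 0, -0.01, 0.3], [0, 0, 0, 0, 0, -0.012, 0.3], [0, 0, 0, 0, 0, -0.014, 0.3], [0, 0, 0, 0, 0, -0.016, 0.3], [0, 0, 0, 0, 0, -0.016, 0.3]]])

```text
time: 6.02
tool_pos: [0.6165, 0.0817, 0.0318]
tcp_rot: [0.662, 0.25, -0.662, 0.249]
ft_force: [-1.0, 0.3, -0.0]
gripper_width: 0.0298
```

```bash
python3 pic.py 4;python3 g.py '[]'
```

```text
t 6.125 p [0.6164 0.0816 0.0318] zhead -138.68 xz [ 0.  0. -1.] F [ 0.4 -0.3  0.8] w 0.029941072302618794 q [0.03 0.73 1.73 0.   0.68 0.87]
```

View pics/side4.png

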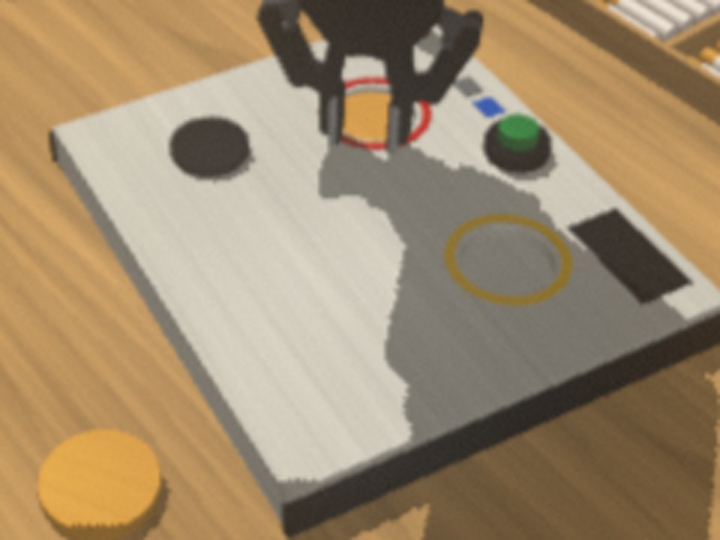

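The disc seems to be down inside the ring. I'll raise the tool, shut the fingers and check.

>>> play_rows(plan=[[[0, 0, 0, 0, 0, 0.01, 0.3], [0, 0, 0, -0.03, 0, 0.02, 0.3], [0, 0, 0, -0.08, 0, 0.03, 1], [0, 0, 0, -0.13, 0, 0.05, 1], [0, 0, 0, -0.13, 0.04, 0.08, 1], [0, 0, 0, -0.13, 0.08, 0.08, 1], [0, 0, 0, -0.13, 0.1, 0.08, 1]]])

```text
time: 7.0
tool_pos: [0.6226, -0.0482, 0.1619]
tcp_rot: [0.662, 0.249, -0.662, 0.249]
ft_force: [-0.5, 0.1, -0.8]
gripper_width: 0.0002
```

```bash
python3 pic.py 5;python3 g.py '[[0.684,0.017,0.12,-139],[0.684,0.017,0.06,-139],[0.684,0.017,0.045,-139]]'
python3 - <<'E'
from h import *
S=dict(np.load("side5.npz"))
print(blob(S,(8,110,100),(25,255,255),(365,237),.029,24))
cv2.imwrite("pics/s5z.png",cv2.resize(S["img"][200:280,310:450,::-1],None,fx=5,fy=5,interpolation=cv2.INTER_CUBIC))
E
```

```text
t 7.1 p [ 0.6227 -0.0477  0.1613] zhead -138.77 xz [-0.  0. -1.] F [-0.3 -0.4  0.1] w -0.00010819616689344175 q [-0.18  0.56  1.63  0.    0.94  0.67]
[0.684, 0.017, 0.12, -139] [0.2265, 0.0051, 0.0106, 0.0413, -0.0082, -0.0887]
[0.684, 0.017, 0.06, -139] [0.2265, 0.0051, 0.0106, 0.1013, -0.0082, -0.0887]
[0.684, 0.017, 0.045, -139] [0.2265, 0.0051, 0.0106, 0.1163, -0.0082, -0.0887]
((array([0.63679223, 0.10104077]), np.float64(0.025154055738089647)), array([363.13333333, 238.53333333]))
```

View pics/s5z.png

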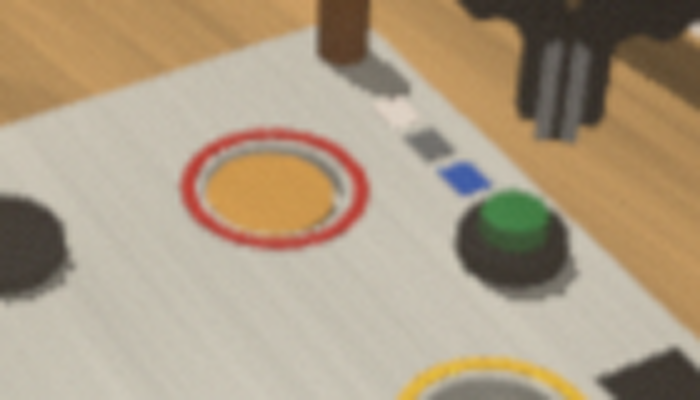

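View pics/top5.png

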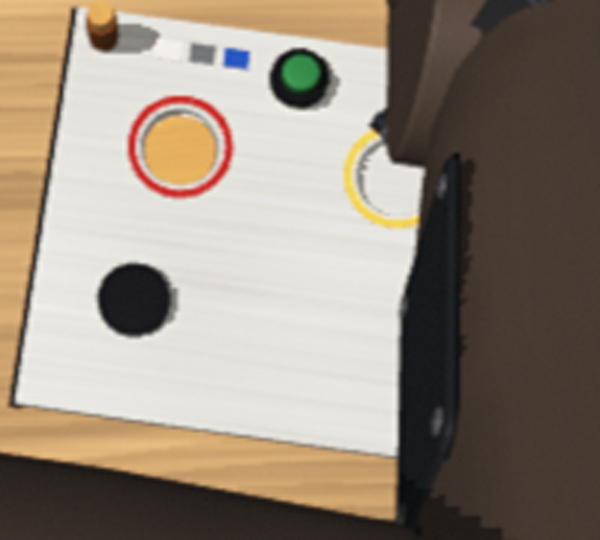

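The disc lies in the red ring, but in the side view it looks slightly off centre. I'll check that it is flat.

Run:
```python
from h import *
S=dict(np.load("side5.npz"));T=dict(np.load("top5.npz"))
for n,c,nr in (("side",S,(365,237)),("top",T,(320,199))):
    for sat in (90,110,130):
      f,_=blob(c,(8,sat,80),(25,255,255),nr,.029,24);print(n,"brass",f[0].round(4),f[1].round(4), end=" ")
    f2,_=blob(c,(0,120,80),(6,255,255),nr,.03,30);print("red",f2[0].round(4),f2[1].round(4))
    im=cv2.resize(c["img"][nr[1]-32:nr[1]+32,nr[0]-40:nr[0]+40,::-1],None,fx=10,fy=10,interpolation=cv2.INTER_CUBIC)
    # overlay flat seated predicted
    a=np.linspace(0,2*np.pi,80)
    for ctr,r,z,col in ((f2[0],.025,.029,(255,0,0)),(f[0],.025,.029,(0,255,0)),(f2[0],.027,.03,(0,0,255))):
        q=proj(c,np.c_[ctr[0]+r*np.cos(a),ctr[1]+r*np.sin(a),0*a+z])
        q=((q-[nr[0]-40,nr[1]-32]+.5)*10).astype(int);cv2.polylines(im,[q.reshape(-1,1,2)],True,col,1)
    cv2.imwrite(f"pics/z5{n}.png",im)
```

```text
side brass [0.6371 0.101 ] 0.0254 side brass [0.6368 0.101 ] 0.0252 side brass [0.6366 0.1007] 0.0243 red [0.6404 0.1024] 0.0355
top brass [0.6366 0.1011] 0.0245 top brass [0.6365 0.101 ] 0.0242 top brass [0.6366 0.1008] 0.0235 red [0.639  0.1005] 0.0356
```

View pics/z5side.png

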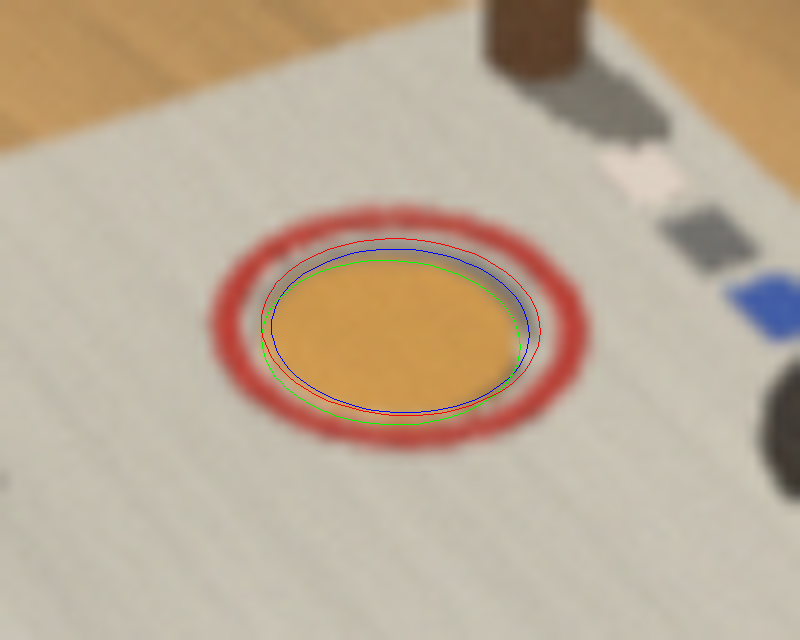

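View pics/z5top.png

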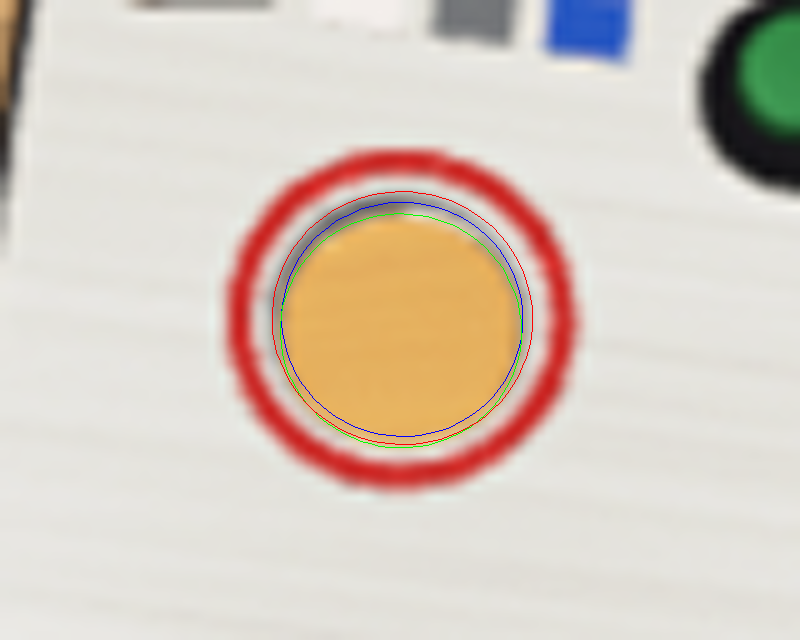

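The disc reads about 2.5–3.5 mm towards the near side. If it were flat it could only be about 2 mm off, so its near edge may be caught on the bevel. I'll probe and press the near part of the disc gently with the shut fingertips.

```bash
python3 g.py '[[0.626,0.098,0.12,-139],[0.626,0.098,0.04,-139]]'
```

```text
t 7.1 p [ 0.6227 -0.0477  0.1613] zhead -138.77 xz [-0.  0. -1.] F [-0.3 -0.4  0.1] w -0.00010819616689344175 q [-0.18  0.56  1.63  0.    0.94  0.67]
[0.626, 0.098, 0.12, -139] [0.2265, 0.0051, 0.0106, 0.0413, -0.1074, -0.0985]
[0.626, 0.098, 0.04, -139] [0.2265, 0.0051, 0.0106, 0.1213, -0.1073, -0.0985]
```

>>> play_rows(plan=[[[0, 0, 0, 0, -0.04, -0.035, 1], [0, 0, 0, 0, -0.08, -0.07, 1], [0, 0, 0, 0.03, -0.107, -0.098, 1], [0, 0, 0, 0.08, -0.107, -0.098, 1], [0, 0, 0, 0.11, -0.107, -0.098, 1], [0, 0, 0, 0.121, -0.107, -0.098, 1], [0, 0, 0, 0.125, -0.107, -0.098, 1], [0, 0, 0, 0.125, -0.107, -0.098, 1]]])

```text
time: 8.1
tool_pos: [0.6255, 0.0988, 0.0377]
tcp_rot: [0.662, 0.249, -0.661, 0.25]
ft_force: [-0.1, -0.1, 0.4]
gripper_width: -0.0001
```

```bash
python3 g.py '[[0.626,0.098,0.03,-139]]'
```

```text
t 8.1 p [0.6255 0.0988 0.0377] zhead -138.68 xz [ 0.001  0.    -1.   ] F [-0.1 -0.1  0.4] w -0.0001350241982707138 q [0.05 0.73 1.69 0.   0.71 0.9 ]
[0.626, 0.098, 0.03, -139] [0.3206, -0.0577, -0.0384, 0.0077, 0.0009, 0.0002]
```

>>> play_rows(plan=[[[0, 0, 0, 0.003, 0.0033, -0.0038, 1], [0, 0, 0, 0.006, 0.0033, -0.0038, 1], [0, 0, 0, 0.007, 0.0033, -0.0038, 1], [0, 0, 0, 0.007, 0.0033, -0.0038, 1]]])

```text
time: 8.6
tool_pos: [0.6302, 0.0986, 0.0298]
tcp_rot: [-0.662, -0.249, 0.662, -0.249]
ft_force: [0.3, 0.0, -0.2]
gripper_width: 0.0002
```

```bash
python3 g.py '[]'
```

```text
t 8.6 p [0.6302 0.0986 0.0298] zhead -138.69 xz [-0.  0. -1.] F [ 0.3  0.  -0.2] w 0.0002358632525038682 q [0.05 0.75 1.68 0.   0.71 0.9 ]
```

>>> play_rows(plan=[[[0, 0, 0, 0.0005, 0, 0, 1], [0, 0, 0, 0.001, 0, 0, 1], [0, 0, 0, 0.001, 0, 0, 1]]])

```text
time: 8.98
tool_pos: [0.6303, 0.0987, 0.0291]
tcp_rot: [0.662, 0.249, -0.662, 0.249]
ft_force: [-1.2, -0.4, 4.7]
gripper_width: 0.0001
```

>>> play_rows(plan=[[[0, 0, 0, 0.0005, 0, 0, 1], [0, 0, 0, 0.001, 0, 0, 1], [0, 0, 0, 0.001, 0, 0, 1]]])

```text
time: 9.35
tool_pos: [0.6304, 0.0987, 0.0291]
tcp_rot: [0.662, 0.249, -0.661, 0.25]
ft_force: [-5.2, -0.4, 14.0]
gripper_width: 0.0001
```

Contact came at z = 0.0291, which is the seated height, and it was stiff at 14 N. The disc is flat on the floor of the well. Next is the button.

>>> play_rows(plan=[[[0, 0, 0, -0.015, 0, 0, 1], [0, 0, 0, -0.06, 0, 0, 1], [0, 0, 0, -0.09, 0.02, 0.003, 1], [0, 0, 0, -0.09, 0.06, 0.009, 1], [0, 0, 0, -0.09, 0.097, 0.0133, 1], [0, 0, 0, -0.07, 0.097, 0.0133, 1], [0, 0, 0, -0.04, 0.097, 0.0133, 1], [0, 0, 0, -0.04, 0.097, 0.0133, 1]]])

```text
time: 10.35
tool_pos: [0.6827, 0.0177, 0.0654]
tcp_rot: [-0.66, -0.25, 0.663, -0.249]
ft_force: [0.3, -0.0, 0.6]
gripper_width: -0.0001
```

```bash
python3 pic.py 6;python3 g.py '[[0.684,0.017,0.052,-139],[0.684,0.017,0.046,-139]]'
```

```text
t 10.45 p [0.6843 0.0176 0.0682] zhead -138.65 xz [-0.  0. -1.] F [0.1 0.4 0.9] w -0.00037488063210042475 q [-0.07  0.75  1.54  0.    0.85  0.78]
[0.684, 0.017, 0.052, -139] [0.3492, 0.0032, 0.0135, 0.0162, 0.0003, 0.0006]
[0.684, 0.017, 0.046, -139] [0.3492, 0.0032, 0.0135, 0.0222, 0.0003, 0.0006]
```

View pics/side6.png

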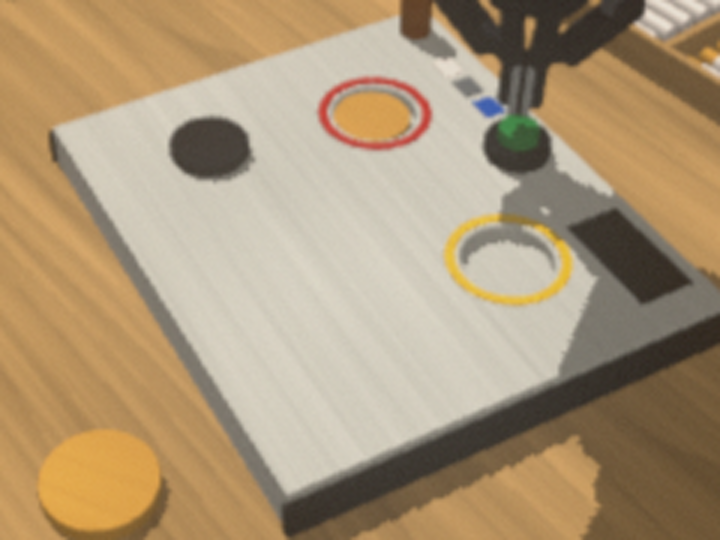

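The fingertips are above the button. I'll press until the force rises stiffly past the spring.

>>> play_rows(plan=[[[0, 0, 0, 0.01, 0, 0, 1], [0, 0, 0, 0.016, 0, 0, 1], [0, 0, 0, 0.02, 0, 0, 1], [0, 0, 0, 0.022, 0, 0, 1], [0, 0, 0, 0.0235, 0, 0, 1], [0, 0, 0, 0.0235, 0, 0, 1]]])

```text
time: 11.2
tool_pos: [0.6845, 0.0172, 0.0459]
tcp_rot: [0.662, 0.249, -0.661, 0.25]
ft_force: [-5.3, 1.9, 14.6]
gripper_width: -0.0001
```

>>> play_rows(plan=[[[0, 0, 0, -0.02, 0, 0, 1], [0, 0, 0, -0.07, 0, 0, 1], [0, 0, 0, -0.13, 0, 0, 1], [0, 0, 0, -0.18, 0, 0, 1], [0, 0, 0, -0.2, -0.06, -0.01, 1], [0, 0, 0, -0.2, -0.12, -0.02, 1], [0, 0, 0, -0.2, -0.18, -0.025, 1], [0, 0, 0, -0.2, -0.24, -0.03, 1]]])

```text
time: 12.2
tool_pos: [0.5471, 0.2183, 0.2451]
tcp_rot: [0.662, 0.249, -0.661, 0.249]
ft_force: [0.5, 0.3, 0.5]
gripper_width: -0.0002
```

>>> play_rows(plan=[[[0, 0, 0, 0, -0.05, -0.01, 1], [0, 0, 0, 0, -0.1, -0.02, 1], [0, 0, 0, 0, -0.15, -0.03, 1], [0, 0, 0, 0, -0.2, -0.03, 1], [0, 0, 0, 0, -0.2, -0.03, 1], [0, 0, 0, 0, -0.2, -0.03, 1]]])

```text
time: 12.95
tool_pos: [0.4391, 0.3869, 0.2447]
tcp_rot: [0.662, 0.25, -0.661, 0.25]
ft_force: [0.2, 0.4, 0.9]
gripper_width: 0.0003
```

```bash
python3 g.py '[]'
python3 - <<'E'
from h import *
from bench import cams
for n in("top","side"):
    c=cams.capture(n);np.savez(n+"7.npz",**c);cv2.imwrite(f"pics/{n}7.png",c["img"][:,:,::-1])
    T=n=="top"
    for k,lo,hi,nr,z,r in (("br",(8,110,100),(25,255,255),(320,199) if T else (365,237),.029,24),("red",(0,120,80),(6,255,255),(320,199)if T else (365,237),.03,30),("grn",(50,100,30),(80,255,255),(360,175) if T else (413,243),.052,18),("blk",(0,0,0),(180,255,50),(304,250) if T else (310,249),.038,25)):
        try: f,_=blob(c,lo,hi,nr,z,r);print(n,k,f[0].round(4),f[1].round(4))
        except Exception as e: print(n,k,"err")
E
```

```text
t 12.95 p [0.4391 0.3869 0.2447] zhead -138.66 xz [ 0.001  0.    -1.   ] F [0.2 0.4 0.9] w 0.00026765196815070624 q [ 0.61  0.42  1.64 -0.    1.08  1.46]
top br [0.6365 0.101 ] 0.0243
top red [0.639  0.1008] 0.0358
top grn [0.6831 0.0181] 0.0135
top blk [0.5312 0.1336] 0.024
side br [0.6366 0.101 ] 0.0252
side red [0.6404 0.1025] 0.0355
side grn [0.6819 0.0167] 0.0111
side blk err
```

View pics/top7.png

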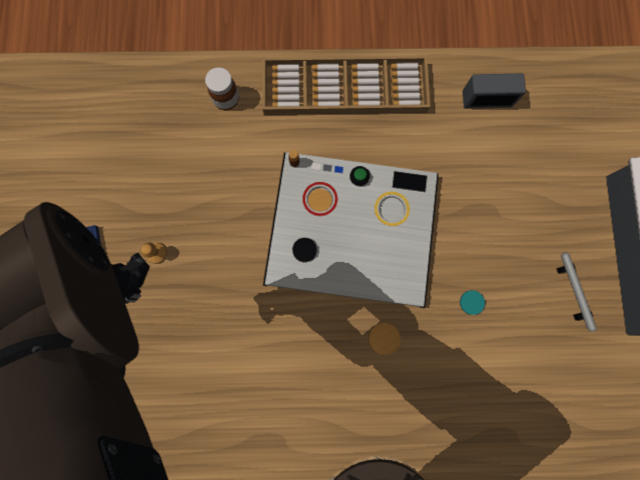

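View pics/side7.png

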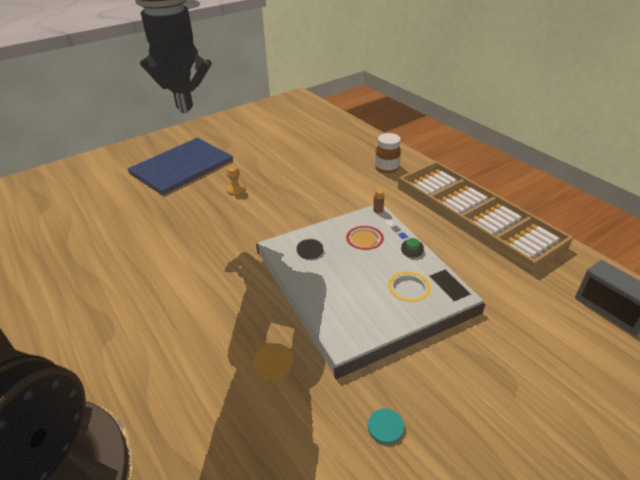

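```bash
python3 -c "
from bench import robot
print(robot.close_job())"
```

```text
the job is handed in; nothing more can be done
None
```

I pushed the brass disc across the deck with both fingertips behind it until it dropped into the red-ringed well. I then pressed the start button and finished clear of everything. The job was handed in at about 13 s.

- **Disc:** Before the button press, I probed it with the shut fingertips. They met it at z = 0.0291 m (a seated disc's top is at 0.029 m) and it held stiffly at 14 N, so it lies flat. The cameras disagree slightly: they put its centre 2.5 to 4 mm from the ring's centre, while the well's play allows about 2 mm. I put the excess down to image bias, because a disc caught on the rim would have stood several millimetres higher at the probe.
- **Button:** It stopped at z = 0.0459 m (fully down is 0.046 m) under about 15 N. In the last pictures it is back up.
- **Everything else:** The black disc reads the same position as at the start in the top view. The side-view measurement of it failed, but it looks in place there. The vial and electrode also look unmoved, though I checked those only by eye.
- **Arm:** It ended at 0.245 m height with nothing touching it and forces at noise level.

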